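# Tuck the sachet caddy's flap under its lip

### The arm

A 7-joint arm with a two-finger parallel gripper is mounted at the origin on the work surface. World frame = base frame: x ahead of the robot, y to its left, z up, the work surface at z = 0. Lengths are in m, angles in rad, forces in N, time in s.
With the tool pointing down it reaches from about 0.425 to 0.925 m from the base axis. Payload 6.8 kg.
Tool frame: the origin (TCP) lies midway between the tips of the shut fingers; the grasp point (between the pads) lies r.grip_point_offset behind it (r.grip_point_offset is the distance from the TCP to the grasp point, in m); z points along the fingers, y is the direction in which the jaws open and shut (so a half turn about z gives the same grasp; the last joint's range is limited). The gripper opens to 85 mm and grips with 20 to 120 N. Pads are 22 mm wide; open, the fingers measure 114 mm over their backs; the gripper's body (76 mm by 85 mm) begins 54 mm behind the grasp point. The pads swing forward as they close: fully open they stand 13 mm farther back than shut.
Start: joints at [1.151, 0.477, 0.022, 1.555, -0.011, 1.109, -0.083], TCP at [0.207, -0.642, 0.231] pointing down, gripper open.
Joint ranges: [-2.96, 2.96], [-0.34, 2.1], [-1.41, 1.46], [0.24, 2.44], [-1.37, 4.51], [0.17, 1.92], [-2.96, 2.96]. Speed limits (rad/s): [2.39, 2.39, 3.14, 3.14, 3.14, 3.14, 3.14].

### API

Orientations are given as a rotation vector (axis times angle).
In Python, from bench import r gives the robot as it stands. The module is installed in compiled form; this text tells all that it offers.
- The arm moves only by the tool play_rows, never from a script. Its argument "deltas" is a list of rows, each a list of 3 entries, a list of its own where there are three numbers: the finger opening in mm, from 0 to 85.4, then the shift along the tool's x, y, z in mm, then the turn, a rotation vector about the tool's x, y, z in rad. A call has 1 to 8 rows; each row is the pose to reach, as a shift and turn from the pose measured when the call began, along the tool's axes at that moment; what a row does not reach only later rows make up. A row lasts 1/8 s, in which the tool goes at most 62.5 mm and 10.7 degrees, less where a joint would pass 70% of its speed; a pose out of reach is approached as far as the arm can. A call with a gripper value outside its range is refused whole. The fingers move at their own pace and stop on an object; "squeeze" is the grip in N (left out, the last holds). Time passes only in rows, so rows that repeat a pose let the fingers close. It gives the time, the measured TCP pose, the force and the opening at its end, in the units of the state.
- r.get_obs(): the state, without advancing time (a new reading comes with each control period).
- r.grab_frame(name): name is "scene" or "top" or "wrist"; returns (picture, depth): 400x640x3 uint8, red, green, blue; 400x640 float32, m along the optical axis (not along the pixel's ray), 0 where there is no reading.
- r.camera_model(name): a dict with "mtx" (3x3 intrinsics, pixels), "rvec" (rotation vector, rad) and "tvec" (3), from world to camera coordinates, as OpenCV has them; the wrist camera has in their place "T_tool_cam" (4x4, takes a point from camera to tool coordinates, whose origin is the TCP and whose axes are the flange's). Camera axes: x right, y down, z forward; pixel columns grow to the right and rows downward; lengths in m; the calibration is good to about 2 mm. A picture is of the moment at which its call begins: read the wrist's pose just before it. camera_model takes no time and is no camera call.
- r.hand_in(): hands the job in, once; it reports no verdict.
The state is a dict: "clock": time; "joints": joint angles; "qvel": joint speeds; "tau": joint torques, N m; "tcp_pos": TCP position; "orientation": TCP orientation; "contact_force": force on the tool from outside, world axes, zero at the start; "moment": the same for the moment, N m; "grip_width": finger opening in m.
Only numpy, scipy, OpenCV 4.12 (cv2) and the standard library are available. Lean on these libraries where they do the work, as an engineer would, in place of code of your own. Each camera call takes 0.05 s, during which the arm holds its last target. There are 200 camera calls.

### The job

Close the cover flap of the sachet caddy: with a fingertip fold the standing flap over until it lies flat, then, keeping it pressed down, push it by its ridge so that its free edge slides fully home beneath the caddy's steel lip, and let go; it springs up again unless it is tucked in. Only press and push: do not pinch the flap between the fingers, and leave the sealed tea cup, the jar and the shaker standing where they are.

Things in the scene. Friction and masses are not known exactly. Their poses are not given: they have to be found in the camera images.
- caddy: Clear-walled sachet caddy, steel floor, screwed to the counter, cannot move; 147 x 229 mm in plan, walls 76 mm high. Origin on the counter under the middle of the covered bay; x axis points from hinge to lip (caddy spans x = -75 to 73 mm), y along the hinge, z up. The bay under the flap spans y = -65 to 65 mm; an open bay beside it, to y = 164 mm, holds stirrers and the shaker.
- flap_hinge (a point): The hinge axis of the flap, at the middle of its width; 80 mm above the counter, at caddy x = -63 mm plus the value of joint carriage. The hinge pin rides in two slots, so the whole flap can slide along the caddy's x axis.
- flap (a joint): Angle of the white cover flap, rad: 0 = folded over, flat on the caddy, free edge towards the lip (a stop holds it there); 1.57 = upright; more leans back away from the lip, to 1.95. Starts at 1.2 to 1.75 and stays there. A weak spring (0.12 N m when flat) opens it to about 0.9 rad whenever it is let go lower, unless the lip holds it down; tucked, it rests at up to about 0.06.
- carriage (a joint): How far the flap and its hinge have slid towards the lip (caddy +x), m: 0 = back, 0.028 = home at its stop, free edge then 12 mm beneath the lip. Starts at 0 to 0.004, where the flap swings down clear of the lip by 12 to 16 mm. Stays where left; sliding takes about 5 N. If slid over 14 mm before the flap is flat, the flap lands on top of the lip and must be slid back.
- flap_ridge (a point): Foot of the hinge side of the raised thumb ridge on the flap's outer face, mid width: 68 mm from the hinge axis, 2.5 mm above the hinge plane. The ridge is 60 mm long along the hinge direction, spans 68 to 76 mm from the hinge axis and stands 10.5 mm out of the face. Site x runs from hinge to free edge, z out of the outer face.
- flap_edge (a point): Middle of the free edge of the flap, 100 mm from the hinge axis. Axes as flap_ridge.
- lip_edge (a point): Middle of the lower edge of the dark steel retaining lip, 88.5 mm above the counter, at caddy x = 53 mm. The lip is a 4 mm thick, 124 mm wide strip reaching from the caddy's far end 20 mm back towards the hinge, level; the flat flap's upper face is 6 mm below it. Axes as the caddy.
- flap_cover: Outer layer of the flap, with the ridge: the face that ends uppermost and is pressed on. White plastic; the flap is 100 mm from hinge axis to free edge, 112 mm wide, 5 mm thick (2.5 mm either side of the hinge plane; its last 6 mm at the free edge only the upper 2.5 mm). Origin on the hinge axis, x to the free edge, z out of the outer face.
- flap_liner: Inner layer of the flap (the face that ends underneath). Its origin lies on the hinge axis.
- tea_center (a point): Centre of the sealed cup of tea, a bystander standing on the counter, 71 mm wide at the top, 129 mm high. Must not be moved.
- syrup_center (a point): Centre of the small jar, a bystander standing on the counter, 48 mm wide, 100 mm high. Must not be moved.
- shaker_center (a point): Centre of the aluminium shaker, a bystander standing on the floor of the caddy's open bay, 42 mm wide, 78 mm high, its top 84 mm above the counter. Must not be moved.

How it is judged:
By the outcome, as a careful person would: the job done as asked, in the order asked, and still so for the second after the job is handed in, with the robot touching nothing.
It also fails if it takes over 32 s, if anything falls off the work surface, if the arm or the gripper's body presses on something with over 40 N, if the wrist force passes 120 N, or if a joint passes its speed limit or range.

## Working session

There is one attempt and no reset: what is moved stays moved. The work goes in short steps, Python scripts to look and compute and a tool call to move; the robot and the scene stay as the last step left them, time stands still between calls to the robot, and variables do not carry over. Pictures are saved under pics/ and viewed, about 8 in all and at most 12, crops included, and the job is handed in when it is done.

Besides the shell and the picture viewer there is one more tool, called by a JSON object that holds its "op" and its "data". play_rows: Moves the arm, as the interface text tells. Its arguments: {"type":"object","properties":{"deltas":{"type":"array"},"squeeze":{"type":"number"}},"required":["deltas"]}

```bash
mkdir -p pics; python3 - <<'E'
from bench import r
import cv2,numpy as np
o=r.get_obs();print({k:np.round(v,3) for k,v in o.items()}, r.grip_point_offset)
for n in("scene","top"):
    p,d=r.grab_frame(n);np.savez(f"pics/{n}0.npz",p=p,d=d);cv2.imwrite(f"pics/{n}0.png",p[:,:,::-1])
    m=r.camera_model(n);R=cv2.Rodrigues(np.array(m["rvec"]))[0];print(n,m["mtx"],(-R.T@np.array(m["tvec"]).ravel()).round(3),R[2].round(2))
E
```

```text
{'clock': np.float64(0.0), 'joints': array([ 1.151,  0.478,  0.022,  1.556, -0.012,  1.109, -0.083]), 'qvel': array([ 0.001, -0.   ,  0.002,  0.   ,  0.   , -0.   ,  0.001]), 'tau': array([ 1.0000e-03, -5.9644e+01,  1.6080e+00, -2.8120e+01,  1.2000e-02,
        9.0000e-03,  0.0000e+00]), 'tcp_pos': array([ 0.207, -0.642,  0.23 ]), 'orientation': array([-3.102e+00, -4.870e-01,  1.000e-03]), 'contact_force': array([ 0.091, -0.566, -0.852]), 'moment': array([0.001, 0.04 , 0.   ]), 'grip_width': np.float64(0.085)} 0.0187
scene [[389.18670483   0.         319.39731386]
 [  0.         389.18670483 195.10005764]
 [  0.           0.           1.        ]] [0.921 0.626 0.792] [-0.35 -0.57 -0.75]
top [[402.64449872   0.         315.99818176]
 [  0.         402.64449872 200.65879907]
 [  0.           0.           1.        ]] [0.445 0.094 0.911] [ 0.14  0.01 -0.99]
```

View pics/scene0.png

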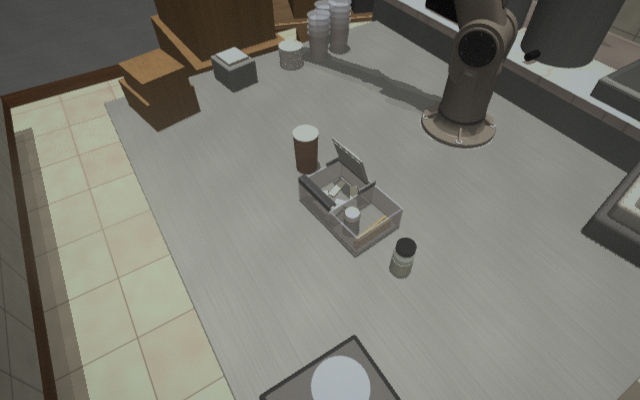

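View pics/top0.png

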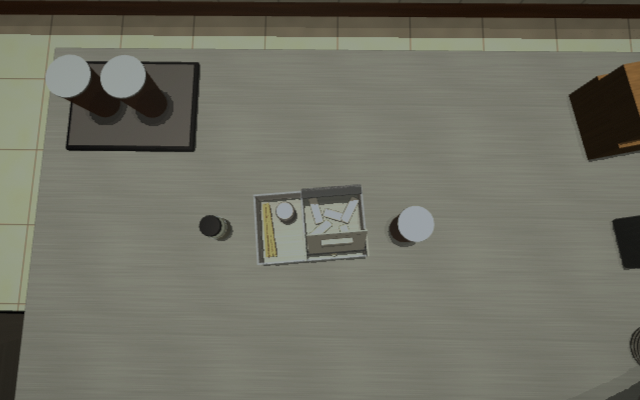

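```bash
cat > h.py <<'E'
from bench import r
import cv2,numpy as np
def ray(n,uv,z):
    m=r.camera_model(n);R=cv2.Rodrigues(np.array(m["rvec"]))[0];c=-R.T@np.array(m["tvec"]).ravel()
    q=cv2.undistortPoints(np.array([[uv]],float),np.array(m["mtx"]),None)[0,0]
    d=R.T@np.array([q[0],q[1],1]);return c+d*(z-c[2])/d[2]
def pt(n,uv,dep):
    m=r.camera_model(n);R=cv2.Rodrigues(np.array(m["rvec"]))[0]
    q=cv2.undistortPoints(np.array([[uv]],float),np.array(m["mtx"]),None)[0,0]
    return R.T@(np.array([q[0],q[1],1])*dep-np.array(m["tvec"]).ravel())
E
python3 - <<'E'
from h import *
f=np.load("pics/top0.npz");p=f["p"];d=f["d"]
c=p[175:275,245:375];cv2.imwrite("pics/topc.png",cv2.resize(c[:,:,::-1],None,fx=6,fy=6,interpolation=cv2.INTER_CUBIC))
E
```

```text
(no output)
```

View pics/topc.png

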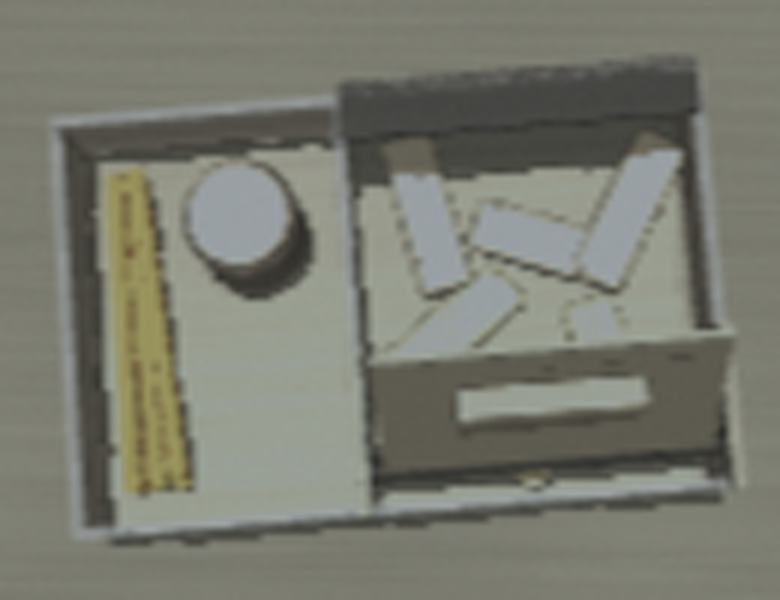

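```bash
python3 - <<'E'
from h import *
f=np.load("pics/top0.npz");d=f["d"]
def P(u,v,z):
    w=ray("top",(u/6+245-.4,v/6+175-.4),z);return w
A=P(343,138,.0925);B=P(697,107,.0925);C=P(340,84,.0925);D=P(695,60,.0925)
print("lip",A,B,C,D,np.linalg.norm(A-B),np.linalg.norm(A-C))
bl=P(77,540,.076);tl=P(52,120,.076);br=P(724,490,.076)
print("corn",bl,tl,br,np.linalg.norm(bl-tl),np.linalg.norm(bl-br))
for a,b in((A,B),(C,D),(br,bl)): print("y-dir yaw",np.degrees(np.arctan2((a-b)[1],(a-b)[0]))-90)
print("x-dir",np.degrees(np.arctan2((tl-bl)[1],(tl-bl)[0])))
yaw=np.arctan2((A-B)[1],(A-B)[0])-np.pi/2
yaw=np.mean([np.arctan2((a-b)[1],(a-b)[0])-np.pi/2 for a,b in((A,B),(C,D),(bl,br))]); print("yaw",np.degrees(yaw))
R=np.array([[np.cos(yaw),-np.sin(yaw)],[np.sin(yaw),np.cos(yaw)]])
for q,l in((A,(53,62)),(B,(53,-62)),(C,(73,62)),(D,(73,-62)),(bl,(-75,164)),(tl,(73,164)),(br,(-75,-65))):
    print("origin est",(q[:2]-R@(np.array(l)/1000)).round(4))
# depths on flap
for u,v in((450,365),(550,355),(650,348),(450,440),(550,460),(700,420),(410,400),(520,120),(240,210)):
    c=(u/6+245-.4,v/6+175-.4); print((u,v),pt("top",c,d[int(round(c[1])),int(round(c[0]))]).round(4))
for n,c in(("tea",(415,224)),("syrup",(211,226)),):
    print(n,pt("top",c,d[c[1],c[0]]).round(3))
E
```

```text
lip [0.5701758  0.13335537 0.0925    ] [0.58245705 0.01204302 0.0925    ] [0.58895951 0.13474675 0.0925    ] [0.5988438  0.01269774 0.0925    ] 0.12193242311404381 0.01883517000550514
corn [0.43249403 0.2224858  0.076     ] [0.57780196 0.23635075 0.076     ] [0.45251239 0.00142075 0.076     ] 0.14596790353713437 0.22196957570518103
y-dir yaw 5.7807326641876955
y-dir yaw 4.6300639528212315
y-dir yaw -174.82574270235364
x-dir 5.450531900903735
yaw 5.19501797155176
origin est [0.523  0.0668]
origin est [0.5241 0.069 ]
origin est [0.5219 0.0664]
origin est [0.5205 0.0678]
origin est [0.522 0.066]
origin est [0.52   0.0664]
origin est [0.5213 0.0729]
(450, 365) [0.4884 0.0956 0.1715]
(550, 355) [0.4917 0.0651 0.173 ]
(650, 348) [0.4945 0.0343 0.1695]
(450, 440) [0.4674 0.0953 0.1063]
(550, 460) [0.4617 0.0614 0.0871]
(700, 420) [0.4751 0.0128 0.1076]
(410, 400) [0.4786 0.1081 0.1466]
(520, 120) [0.5769 0.0728 0.094 ]
(240, 210) [0.5456 0.1687 0.086 ]
tea [ 0.515 -0.089  0.13 ]
syrup [0.509 0.316 0.099]
```

```bash
cat >> h.py <<'E'
from scipy.spatial.transform import Rotation as Ro
YAW=np.radians(5.3);O=np.array([.5218,.0672,0])
Rc=Ro.from_euler("z",YAW); RT=Rc*Ro.from_euler("x",np.pi)   # tool x = caddy x, tool z down
def cad(w): return Rc.inv().apply(np.asarray(w)-O)*1000
def delta(ts,world=False):
    "targets in caddy mm (or world m) -> tool shifts mm, turn"
    o=r.get_obs();T=Ro.from_rotvec(o["orientation"])
    for t in ts:
        w=np.array(t) if world else O+Rc.apply(np.array(t)/1000)
        print((T.inv().apply(w-o["tcp_pos"])*1000).round(1).tolist(),(T.inv()*RT).as_rotvec().round(3).tolist())
def st():
    o=r.get_obs();print("t",round(float(o["clock"]),2),"caddy mm",cad(o["tcp_pos"]).round(1),"F caddy",Rc.inv().apply(o["contact_force"]).round(1),"w",round(float(o["grip_width"]),4))
E
python3 - <<'E'
from h import *
st();print(np.round(r.camera_model("wrist")["T_tool_cam"],3))
delta([(.45,-.30,.28),(.45,.06,.28)],True)
E
```

```text
t 0.1 caddy mm [-379.1 -677.   230.4] F caddy [-0.   0.7  0.6] w 0.0854
[[ 0.    -0.958 -0.286  0.073]
 [ 1.    -0.     0.001  0.   ]
 [-0.001 -0.286  0.958 -0.143]
 [ 0.     0.     0.     1.   ]]
[336.3, -251.0, -49.2] [-0.002, 0.0, 0.219]
[446.7, -593.6, -48.6] [-0.002, 0.0, 0.219]
```

{"op": "play_rows", "data": {"deltas": [[0,[336,-251,-49],[0,0,0.219]],[0,[336,-251,-49],[0,0,0.219]],[0,[336,-251,-49],[0,0,0.219]],[0,[336,-251,-49],[0,0,0.219]],[0,[336,-251,-49],[0,0,0.219]],[0,[336,-251,-49],[0,0,0.219]],[0,[336,-251,-49],[0,0,0.219]],[0,[336,-251,-49],[0,0,0.219]]]}}

```text
clock: 1.1
tcp_pos: [0.4525, -0.2958, 0.2801]
orientation: [-3.135, -0.158, -0.001]
contact_force: [-0.8, -0.4, -0.4]
grip_width: -0.0001
```

```bash
python3 - <<'E'
from h import *
st();delta([(-78,0,270)])
E
```

```text
t 1.1 caddy mm [-102.5 -355.   280.1] F caddy [-0.8 -0.4 -0.4] w -0.0001
[27.5, -354.8, 11.1] [-0.003, -0.001, 0.008]
```

{"op": "play_rows", "data": {"deltas": [[0,[27,-355,11],[0,0,0.008]],[0,[27,-355,11],[0,0,0.008]],[0,[27,-355,11],[0,0,0.008]],[0,[27,-355,11],[0,0,0.008]],[0,[27,-355,11],[0,0,0.008]],[0,[27,-355,11],[0,0,0.008]],[0,[27,-355,11],[0,0,0.008]],[0,[27,-355,11],[0,0,0.008]]]}}

```text
clock: 2.1
tcp_pos: [0.4436, 0.0587, 0.2697]
orientation: [-3.136, -0.143, -0.0]
contact_force: [-0.1, 0.1, 0.6]
grip_width: -0.0
```

```bash
python3 - <<'E'
from h import *
st()
T=np.array(r.camera_model("wrist")["T_tool_cam"]);o=r.get_obs()
p,d=r.grab_frame("wrist");cv2.imwrite("pics/w1.png",p[:,:,::-1]);np.savez("pics/w1.npz",p=p,d=d,pos=o["tcp_pos"],rv=o["orientation"])
delta([(-78,0,128)])
E
```

```text
t 2.1 caddy mm [-78.7  -1.3 269.7] F caddy [-0.   0.1  0.6] w -0.0
[0.6, -1.4, 141.7] [-0.002, -0.0, -0.002]
```

View pics/w1.png

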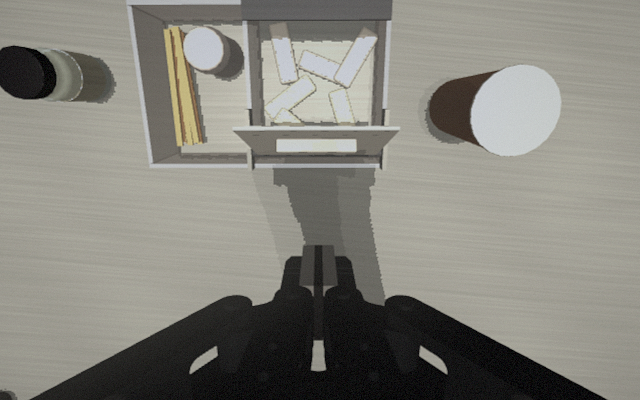

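{"op": "play_rows", "data": {"deltas": [[0,[0,-1,60],[0,0,0]],[0,[0,-1,120],[0,0,0]],[0,[0,-1,141],[0,0,0]],[0,[0,-1,141],[0,0,0]]]}}

```text
clock: 2.65
tcp_pos: [0.4424, 0.0577, 0.1272]
orientation: [-3.137, -0.137, 0.006]
contact_force: [0.2, -0.6, 0.7]
grip_width: 0.0001
```

```bash
python3 - <<'E'
from h import *
st()
f=np.load("pics/w1.npz");T=np.array(r.camera_model("wrist")["T_tool_cam"]);K=np.array(r.camera_model("wrist")["mtx"]);d=f["d"]
for u,v in((300,12),(360,12),(246,14),(316,128),(250,140),(316,146),(385,145),(316,153),(318,255)):
    q=np.linalg.inv(K)@[u,v,1]*d[v,u];w=Ro.from_rotvec(f["rv"]).apply(T[:3,:3]@q+T[:3,3])+f["pos"];print((u,v),cad(w).round(1))
E
```

```text
t 2.65 caddy mm [-80.   -2.2 127.2] F caddy [ 0.2 -0.6  0.7] w 0.0001
(300, 12) [60.6 13.1 91.3]
(360, 12) [ 60.4 -36.5  91.9]
(246, 14) [59.1 57.8 91.5]
(316, 128) [-26.4  -0.5 174.4]
(250, 140) [-37.7  49.6 147. ]
(316, 146) [-41.2  -0.3 154.4]
(385, 145) [-49.4 -63.4  89.9]
(316, 153) [-46.7  -0.3 152.7]
(318, 255) [-67.5  -1.8 282.9]
```

{"op": "play_rows", "data": {"deltas": [[0,[12,-2,0],[0,0,0]],[0,[20,-2,1],[0,0,0]],[0,[26,-2,2],[0,0,0]],[0,[31,-2,3],[0,0,0]],[0,[35,-2,5],[0,0,0]],[0,[39,-2,7],[0,0,0]],[0,[42,-2,10],[0,0,0]],[0,[42,-2,10],[0,0,0]]]}}

```text
clock: 3.65
tcp_pos: [0.4841, 0.0634, 0.1168]
orientation: [-3.137, -0.138, 0.007]
contact_force: [-1.4, -1.0, -0.8]
grip_width: 0.0001
```

```bash
python3 - <<'E'
from h import *
st();p,d=r.grab_frame("scene");cv2.imwrite("pics/s2.png",cv2.resize(p[120:260,260:440,::-1],None,fx=4,fy=4))
delta([(-30,0,107.2),(-26,0,99.4),(-23,0,91),(-22,0,82)])
E
```

```text
t 3.65 caddy mm [-37.9  -0.3 116.8] F caddy [-1.5 -0.8 -0.8] w 0.0001
[8.0, -0.4, 9.6] [-0.002, 0.004, -0.005]
[12.1, -0.4, 17.4] [-0.002, 0.004, -0.005]
[15.1, -0.4, 25.8] [-0.002, 0.004, -0.005]
[16.1, -0.4, 34.8] [-0.002, 0.004, -0.005]
```

View pics/s2.png

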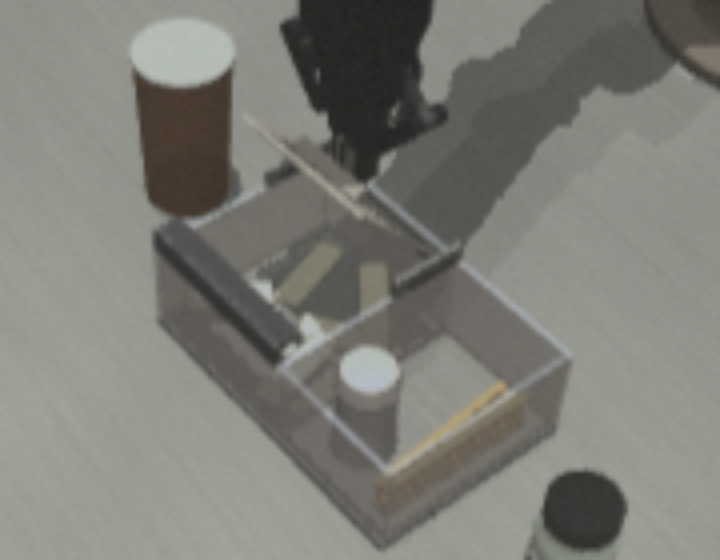

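{"op": "play_rows", "data": {"deltas": [[0,[4,0,5],[0,0,0]],[0,[8,0,10],[0,0,0]],[0,[10,0,14],[0,0,0]],[0,[12,0,17],[0,0,0]],[0,[13,0,21],[0,0,0]],[0,[14,0,25],[0,0,0]],[0,[14,0,29],[0,0,0]],[0,[14,0,32],[0,0,0]]]}}

```text
clock: 4.7
tcp_pos: [0.4981, 0.0647, 0.0847]
orientation: [-3.137, -0.137, 0.006]
contact_force: [2.4, -0.1, 3.3]
grip_width: 0.0001
```

```bash
python3 - <<'E'
from h import *
st()
o=r.get_obs();p,d=r.grab_frame("wrist");cv2.imwrite("pics/w3.png",p[:,:,::-1])
E
```

```text
t 4.7 caddy mm [-23.8  -0.3  84.7] F caddy [ 2.4 -0.3  3.3] w 0.0001
```

View pics/w3.png

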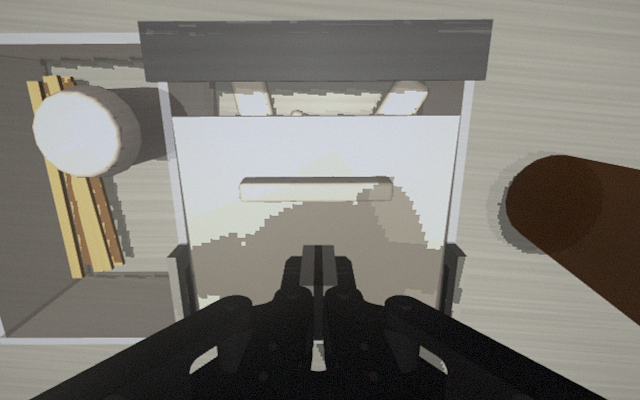

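{"op": "play_rows", "data": {"deltas": [[0,[0,0,2],[0,0,0]],[0,[0,0,3],[0,0,0]],[0,[0,0,4],[0,0,0]],[0,[0,0,4],[0,0,0]]]}}

```text
clock: 5.25
tcp_pos: [0.4981, 0.0647, 0.0817]
orientation: [-3.138, -0.137, 0.005]
contact_force: [-2.6, -1.4, 18.3]
grip_width: 0.0
```

```bash
python3 - <<'E'
from h import *
st()
E
```

```text
t 5.25 caddy mm [-23.8  -0.3  81.7] F caddy [-2.7 -1.2 18.3] w 0.0
```

{"op": "play_rows", "data": {"deltas": [[0,[3,0,0.5],[0,0,0]],[0,[6,0,0.5],[0,0,0]],[0,[9,0,0.5],[0,0,0]],[0,[12,0,0.5],[0,0,0]],[0,[15,0,0.5],[0,0,0]],[0,[18,0,0.5],[0,0,0]],[0,[20,0,0.5],[0,0,0]]]}}

```text
clock: 6.12
tcp_pos: [0.5169, 0.0664, 0.0818]
orientation: [3.138, 0.138, -0.009]
contact_force: [-4.9, -0.5, 16.2]
grip_width: -0.0001
```

```bash
python3 - <<'E'
from h import *
st()
o=r.get_obs();p,d=r.grab_frame("wrist");cv2.imwrite("pics/w4.png",p[:,:,::-1])
E
```

```text
t 6.12 caddy mm [-5.  -0.3 81.8] F caddy [-5.  -0.1 16.2] w -0.0001
```

View pics/w4.png

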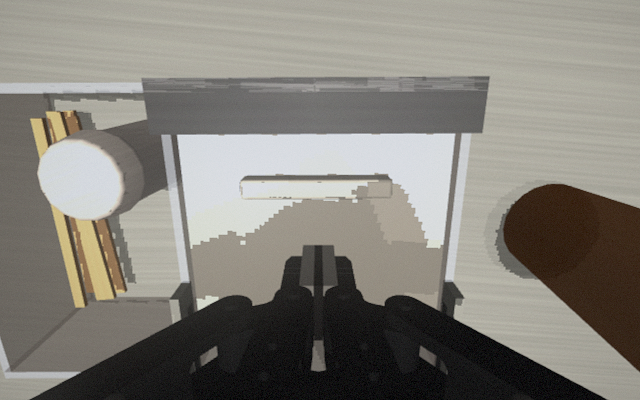

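{"op": "play_rows", "data": {"deltas": [[0,[0,0,-0.5],[0,0,0]],[0,[3,0,-0.7],[0,0,0]],[0,[6,0,-0.7],[0,0,0]],[0,[9,0,-0.7],[0,0,0]],[0,[12,0,-0.7],[0,0,0]],[0,[12,0,-0.7],[0,0,0]]]}}

```text
clock: 6.92
tcp_pos: [0.5262, 0.0671, 0.0819]
orientation: [3.137, 0.138, -0.018]
contact_force: [-7.4, -0.4, 11.2]
grip_width: 0.0
```

```bash
python3 - <<'E'
from h import *
st()
E
```

```text
t 6.92 caddy mm [ 4.3 -0.5 81.9] F caddy [-7.4  0.3 11.2] w 0.0
```

{"op": "play_rows", "data": {"deltas": [[0,[2,0,-0.8],[0,0,0]],[0,[5,0,-0.8],[0,0,0]],[0,[8,0,-0.8],[0,0,0]],[0,[11,0,-0.8],[0,0,0]],[0,[13,0,-0.8],[0,0,0]],[0,[13,0,-0.8],[0,0,0]]]}}

```text
clock: 7.68
tcp_pos: [0.5369, 0.0679, 0.0819]
orientation: [3.136, 0.138, -0.026]
contact_force: [-4.4, -1.0, 7.2]
grip_width: -0.0001
```

```bash
python3 - <<'E'
from h import *
st()
E
```

```text
t 7.67 caddy mm [15.1 -0.7 81.9] F caddy [-4.5 -0.5  7.2] w -0.0001
```

{"op": "play_rows", "data": {"deltas": [[0,[3,0,0],[0,0,0]],[0,[5,0,0],[0,0,0]],[0,[7,0,0],[0,0,0]],[0,[8,0,0],[0,0,0]],[0,[9,0,0],[0,0,0]],[0,[9,0,0],[0,0,0]]]}}

```text
clock: 8.43
tcp_pos: [0.5428, 0.0683, 0.0813]
orientation: [3.135, 0.138, -0.036]
contact_force: [-8.2, -0.3, 11.5]
grip_width: 0.0005
```

```bash
python3 - <<'E'
from h import *
st()
o=r.get_obs();p,d=r.grab_frame("wrist");cv2.imwrite("pics/w5.png",p[:,:,::-1])
E
```

```text
t 8.43 caddy mm [21.  -0.8 81.3] F caddy [-8.2  0.4 11.5] w 0.0005
```

View pics/w5.png

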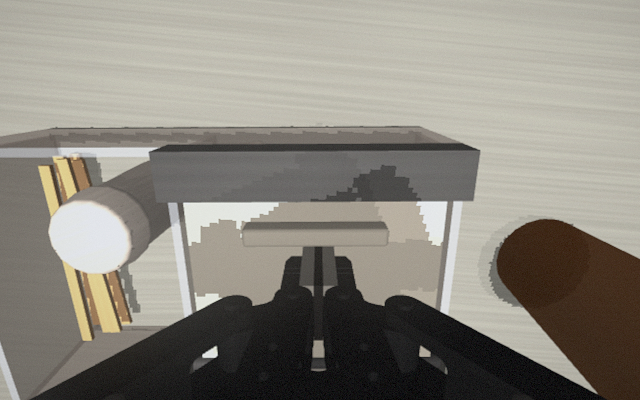

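{"op": "play_rows", "data": {"deltas": [[0,[2,0,0],[0,0,0]],[0,[3,0,0],[0,0,0]],[0,[4,0,0],[0,0,0]],[0,[4,0,0],[0,0,0]]]}}

```text
clock: 8.98
tcp_pos: [0.5432, 0.0683, 0.0809]
orientation: [3.133, 0.138, -0.048]
contact_force: [-9.8, -0.4, 14.8]
grip_width: 0.0004
```

```bash
python3 - <<'E'
from h import *
st()
E
```

```text
t 8.97 caddy mm [21.4 -0.9 80.9] F caddy [-9.7  0.5 14.8] w 0.0004
```

{"op": "play_rows", "data": {"deltas": [[0,[4,0,0],[0,0.02,0]],[0,[8,0,0],[0,0.03,0]],[0,[12,0,0],[0,0.03,0]],[0,[12,0,0],[0,0.03,0]]]}}

```text
clock: 9.48
tcp_pos: [0.5458, 0.0685, 0.0793]
orientation: [3.13, 0.14, -0.03]
contact_force: [-26.0, -1.1, 28.0]
grip_width: 0.0003
```

```bash
python3 - <<'E'
from h import *
st();print(Rc.inv().apply(Ro.from_rotvec(r.get_obs()["orientation"]).apply([0,0,1])))
E
```

```text
t 9.47 caddy mm [24.  -0.9 79.3] F caddy [-26.    1.3  28. ] w 0.0003
[-0.01979861 -0.00730128 -0.99977733]
```

{"op": "play_rows", "data": {"deltas": [[0,[0,0,-2],[0,0,0]],[0,[-1,0,-5],[0,0,0]],[0,[-3,0,-15],[0,0,0]],[0,[-5,0,-50],[0,0,0]],[0,[-40,0,-110],[0,0,0]],[0,[-60,0,-160],[0,0,0]],[0,[-60,0,-160],[0,0,0]]]}}

```text
clock: 10.35
tcp_pos: [0.4899, 0.0651, 0.2449]
orientation: [3.13, 0.14, -0.019]
contact_force: [-0.4, -0.9, -0.8]
grip_width: 0.0001
```

```bash
python3 - <<'E'
from h import *
st();o=r.get_obs()
p,d=r.grab_frame("wrist");cv2.imwrite("pics/w6.png",p[:,:,::-1]);np.savez("pics/w6.npz",p=p,d=d,pos=o["tcp_pos"],rv=o["orientation"])
E
```

```text
t 10.35 caddy mm [-31.9   0.9 244.9] F caddy [-0.5 -0.8 -0.8] w 0.0001
```

View pics/w6.png

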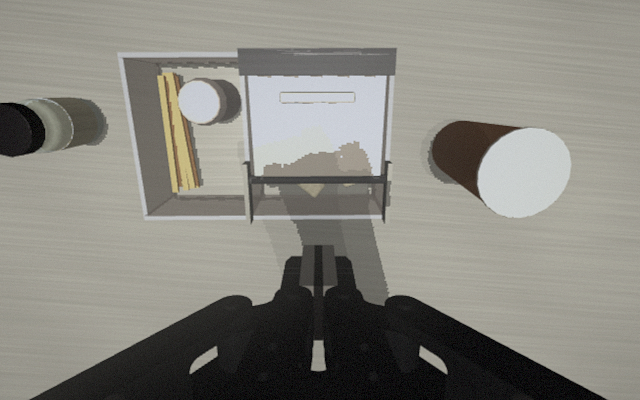

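Tucked flat. I'll measure the ridge position (home: foot at x = 33 mm, ridge spans 33–41) and the bystanders.

```bash
python3 - <<'E'
from h import *
f=np.load("pics/w6.npz");T=np.array(r.camera_model("wrist")["T_tool_cam"]);K=np.array(r.camera_model("wrist")["mtx"]);d=f["d"]
R=Ro.from_rotvec(f["rv"])
def W(u,v,z=None):
    q=np.linalg.inv(K)@[u,v,1]
    if z is None: q=q*d[v,u]; return cad(R.apply(T[:3,:3]@q+T[:3,3])+f["pos"])
    c=R.apply(T[:3,3])+f["pos"];D=R.apply(T[:3,:3]@q);return cad(c+D*(z-c[2])/D[2])
print("flap depth",[W(u,v).round(1).tolist() for u,v in((300,82),(316,98),(316,110),(316,125),(300,130))])
print("ridge top far/near (z .093)",W(316,92.5,.093).round(1),W(316,103,.093).round(1))
print("lip edge (z .0925), expect 53",W(316,75.5,.0925).round(1),"far 73",W(316,48,.0925).round(1))
print("hinge bar near edge",W(316,184,.08).round(1),W(316,177,.083).round(1))
p,dd=r.grab_frame("top");b=np.load("pics/top0.npz")
for n,c in(("tea",(415,224)),("jar",(211,226)),("shaker",(285,211))):
    s=np.s_[c[1]-25:c[1]+25,c[0]-25:c[0]+25] if n!="shaker" else np.s_[c[1]-12:c[1]+12,c[0]-12:c[0]+12]
    print(n,"mean abs diff",np.abs(p[s].astype(int)-b["p"][s]).mean().round(2), cv2.phaseCorrelate(cv2.cvtColor(p[s],7).astype(np.float32),cv2.cvtColor(b["p"][s],7).astype(np.float32))[0])
E
```

```text
flap depth [[49.7, 13.3, 87.3], [37.4, 0.4, 97.2], [27.6, 0.4, 87.0], [15.1, 0.4, 84.9], [10.9, 14.1, 83.9]]
ridge top far/near (z .093) [41.6  0.4 93. ] [33.4  0.4 93. ]
lip edge (z .0925), expect 53 [54.5  0.3 92.5] far 73 [74.7  0.2 92.5]
hinge bar near edge [-37.9   0.7  80. ] [-30.6   0.7  83. ]
tea mean abs diff 37.17 (10.789698572606207, 7.020033257850354)
jar mean abs diff 7.37 (-0.05442069147386519, 0.0013897077582143424)
shaker mean abs diff 16.8 (0.1764527269718954, 0.03650816186889472)
```

```bash
python3 - <<'E'
from h import *
T=np.array(r.camera_model("wrist")["T_tool_cam"]);K=np.array(r.camera_model("wrist")["mtx"])
for n,b in(("w1",(430,40,590,190)),("w6",(430,100,600,240))):
    f=np.load(f"pics/{n}.npz");x0,y0,x1,y1=b;g=cv2.cvtColor(f["p"],cv2.COLOR_RGB2GRAY);m=np.zeros_like(g);m[y0:y1,x0:x1]=g[y0:y1,x0:x1]>195
    c=max(cv2.findContours(m,0,2)[0],key=cv2.contourArea);(u,v),rad=cv2.minEnclosingCircle(c)
    q=np.linalg.inv(K)@[u,v,1];R=Ro.from_rotvec(f["rv"]);o=R.apply(T[:3,3])+f["pos"];D=R.apply(T[:3,:3]@q);print(n,(u,v,rad),cad(o+D*(.129-o[2])/D[2]).round(1))
st()
E
```

```text
w1 (515.058837890625, 109.94117736816406, 48.18729782104492) [ -16.6 -156.7  129. ]
w6 (524.5, 173.0, 49.297664642333984) [ -17.1 -157.5  129. ]
t 10.45 caddy mm [-3.310e+01  2.000e-01  2.409e+02] F caddy [ 0.1 -0.2 -0.2] w 0.0003
```

Everything agrees: the cup hasn't moved and the arm is clear of the caddy.

```bash
python3 -c "
from bench import r
print(r.hand_in())"
```

```text
the job is handed in; nothing more can be done
None
```

The flap is closed and tucked beneath the steel lip. I handed the job in at about 10.5 s on the robot's clock, with the arm raised clear and touching nothing.

**What I did:** With the shut fingertips I folded the flap from about 1.2 rad down flat. Keeping it pressed, I slid it towards the lip, finished with a push of about 26 N against the ridge, and lifted straight off. It was never pinched.

**Flap:** After release it stayed down. The ridge measured 33.4 to 41.6 mm in caddy x, against 33 to 41 mm expected at home. That puts the carriage at about 27 to 28 mm of its 28 mm travel.

**Bystanders:** The cup's position in two wrist views agreed within 1 mm. The jar and shaker showed no shift beyond 0.2 pixel in the top view.

**Points that differed:**
- **First part of the slide:** The flap moved mostly by friction under the pressing finger, not by the ridge. It was practically home when the finger reached the ridge, and the ridge push only seated it.
- **Cup in the top view:** The comparison of pictures there showed a large difference. I put this down to the arm blocking the view, so I checked the cup with the wrist camera instead.
- **Calibration:** The lip measured about 1.5 mm off its stated position, within the 2 mm calibration error.

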